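Drift a bus-bar joint into line and bolt it

TASK

The hole in the copper link bar does not line up with the hole in the black block under it. Take the red-handled tapered drift from the stand, work it down through both holes until its collar sits on the bar, so that the bar is pulled into line, then draw it out and put it back fully down in the stand; after that fit the black-headed brass bolt through the lined-up holes until its collar sits flat on the bar, and let go. Feel your way and never force the drift or the bolt, and leave the capacitor, battery and heat sink where they are.

Things in the scene. Friction and masses are not known exactly. Their poses are not given: they have to be found in the camera images.
- block: Black insulator block, 64 x 130 x 46 mm high (plus a screwed-down foot on each long side, 50 mm long, 8 mm high, standing out 13 mm), screwed down: it does not move. Origin under its centre on the worktop, z up, its y axis along its length. Two grey guide rails, 9 mm high, run along y on its top, 40 mm apart inside, with the copper bar between them.
- block_hole (a point): Centre of the mouth of the hole in the block, on the block's top face, 46 mm over the worktop and 8 mm below the top of the bar. The hole is vertical, 14 mm in diameter, open right down to the worktop, with a 1.5 mm chamfer. Its axes are the block's.
- bar_hole (a point): Centre of the hole in the copper link bar, on the bar's top face (54 mm over the worktop). The bar is 36 x 112 x 8 mm, lies flat on the block and slides only along the block's y axis; its hole is 14 mm in diameter, straight through, with a 1 mm chamfer. A second slot in the bar, 36 mm further along +y, carries a small clamp screw (head 6.5 mm high over the bar) and is of no concern.
- bar (a joint): How far the bar is out of line along the block's y axis, in m: 0 = the two holes in line, positive = the bar hole is displaced towards the block's +y. It starts 4.5 to 7 mm out; stops at -4 and +9 mm. The clamped bar moves only under about 9 N of sideways load and stays where it is left; it cannot lift. The drift, pushed fully home, leaves it about 1 mm short of 0.
- drift: Tapered steel drift, red handle, about 90 g. Origin: centre of the underside of its collar; z up along the handle. Below the collar: 18 mm of parallel 13 mm shank, then a 32 mm taper down to a blunt 4 mm tip, 50 mm below the collar. Collar 24 mm in diameter, 4 mm thick; above it a round 18 mm handle, its top 48 mm above the origin. Wedging it down takes 5 to 10 N, 15 N seats it; 25 N is too much.
- bolt: Brass bolt with a black ribbed head, 60 g; it is pushed in, not screwed. Origin: centre of the underside of its collar; z up along the head. Below the collar a 12.4 mm shank, 34 mm long, nearly flat at its end (0.6 mm chamfer); collar 24 mm in diameter and 4 mm thick; above it a round 18 mm head, its top 40 mm above the origin. It slips in freely over lined-up holes; a 20 N push is too much.
- stand: Grey stand block, fixed, 58 x 130 x 56 mm high, origin under its centre on the worktop, y along its length. Drift and bolt stand upright in its two holes, collars on its top; which one is in which hole varies.
- stand_hole0 (a point): Centre of the mouth of one stand hole, on the stand's top face (56 mm over the worktop); a vertical hole of 16 mm diameter right through, 40 mm from the stand's centre towards its -y.
- stand_hole1 (a point): The other stand hole, the same, 40 mm from the stand's centre towards its +y.
- big_cap: Black can capacitor, 36 mm in diameter, 54 mm high, standing; bystander. Origin under its centre.
- battery_9v: Block battery, 18 x 26 x 48 mm high, standing; bystander. Origin under its centre.
- heat_sink: Small black finned heat sink, 20 x 30 x 25 mm high; bystander. Origin under its centre.

How it is judged:
On the way, in this order (a step that is already met when the one before it is completed fails the run):
1. the drift is down through both holes, its collar on the bar (gap under 1 mm), and the bar is in line within 1.8 mm (z of drift in the frame of block_hole below 0.009 m and horizontal distance between drift and block_hole below 0.003 m and value of joint bar between -0.0018 and 0.0018 m), for 0.2 s.
2. the drift is back down in a hole of the stand, upright, with the bolt not yet at the joint (z of drift in the frame of stand below 0.0585 m and angle between drift's own z axis and vertical below 0.08 rad and (horizontal distance between drift and stand_hole0 below 0.004 m or horizontal distance between drift and stand_hole1 below 0.004 m) and horizontal distance between bolt and block_hole above 0.03 m), for 0.2 s.
At the end, for the whole second after the job is handed in: Bolt collar on the bar (gap under 1.5 mm), bolt within 3 mm of the block hole's axis, upright within 0.06 rad; bar in line within 3 mm; drift in either stand hole, collar down (gap under 2.5 mm), upright within 0.08 rad; both released, at rest (z of bolt in the frame of block_hole below 0.0095 m and horizontal distance between bolt and block_hole below 0.003 m and angle between bolt's own z axis and vertical below 0.06 rad and linear speed of each of bolt, drift below 0.01 m/s and value of joint bar between -0.003 and 0.003 m and z of drift in the frame of stand below 0.0585 m and angle between drift's own z axis and vertical below 0.08 rad and (horizontal distance between drift and stand_hole0 below 0.004 m or horizontal distance between drift and stand_hole1 below 0.004 m)); the robot touches nothing.
It fails at once if the drift is forced: over 45 N between it and the block or the bar (contact force between drift and block above 45 N or contact force between drift and bar above 45 N).
It fails at once if the bolt is forced: over 30 N between it and the block or the bar (contact force between bolt and block above 30 N or contact force between bolt and bar above 30 N).
It fails at once if the capacitor, the battery or the heat sink is shifted by more than 15 mm (distance of any of big_cap, battery_9v, heat_sink from where it was at the start of the episode above 0.015 m).
It also fails if it takes over 72 s, if anything falls off the work surface, if the arm or the gripper's body presses on something with over 40 N, if the wrist force passes 120 N, or if a joint passes its speed limit or range.

ROBOT

A 6-joint arm with a two-finger parallel gripper is mounted at the origin on a cart in front of the work surface, level with it; the furniture and walls round the work are solid. World frame = base frame: x ahead of the robot, y to its left, z up, the work surface at z = 0. Lengths are in m, angles in rad, forces in N, time in s.
With the tool pointing down it reaches from about 0.425 to 0.95 m from the base axis. Payload 3.5 kg.
Tool frame: the origin (TCP) lies midway between the tips of the shut fingers; the grasp point (between the pads) lies 19 mm behind it; z points along the fingers, y is the line along which they close (so a half turn about z gives the same grasp; the last joint's range is limited). The gripper opens to 85 mm and grips with 20 to 120 N. Pads are 22 mm wide; open, the fingers measure 114 mm over their backs; the gripper's body (76 mm by 85 mm) begins 54 mm behind the grasp point. The pads swing forward as they close: fully open they stand 13 mm farther back than shut.
Start: joints at [1.167, 0.286, 1.577, -0, 1.279, -0.15], TCP at [0.169, 0.653, 0.231] pointing down, gripper open.
Joint ranges: [-2.77, 2.77], [-0.9, 2.22], [0.21, 2.48], [-1.53, 4.67], [0.24, 2.81], [-2.84, 2.84]. Speed limits (rad/s): [2.79, 2.79, 3.14, 3.14, 3.14, 3.14].

INTERFACE

Orientations are given as a unit quaternion [x, y, z, w].
In Python, from plant import * gives the robot as it stands.
- The arm moves only by the tool move_arm, never from a script. Its argument "moves" is a list of rows, each a list of 3 entries, a list of its own where there are three numbers: the opening, from 0 (shut) to 1 (fully open), then the shift along the tool's x, y, z in m, then the turn, a rotation vector about the tool's x, y, z in rad. A call has exactly 10 rows; each row shifts and turns the commanded pose from where the row before left it, along the tool's axes as they then stand; what a row does not reach is not made up. A row lasts 1/12 s, in which the tool goes at most 41.7 mm and 7.16 degrees, less where a joint would pass 70% of its speed; a pose out of reach is approached as far as the arm can. A call is refused whole if a number of a shift passes 0.0417 or a number of a turn 0.125, either way. A call with a gripper value outside its range is refused whole. The fingers move at their own pace and stop on an object; "grip_force" is the grip in N (left out, the last holds). Time passes only in rows, so rows that do not move let the fingers close, or fill a call up. It gives the time, the measured TCP pose, the force, the opening and the grip force at its end, in the units of the state.
- get_state(): the state, without advancing time (a new reading comes with each control period).
- read_camera(name): name is "scene" or "side" or "wrist"; returns the picture (400x640x3 uint8, red, green, blue); there is no depth.
- camera_params(name): a dict with "fx", "fy", "cx", "cy" (pixels), "k1" (the pictures are not rectified: a ray, as slopes to the right and down, at radius r is drawn at 1 + k1 r^2 times it, then the intrinsics apply), "rvec" (rotation vector, rad) and "tvec" (3), from world to camera coordinates, as OpenCV has them; the wrist camera has in their place "tool_from_camera" (4x4, takes a point from camera to tool coordinates, whose origin is the TCP and whose axes are the flange's). Camera axes: x right, y down, z forward; pixel columns grow to the right and rows downward; lengths in m; the calibration is good to about 2 mm. A picture is of the moment at which its call begins: read the wrist's pose just before it. camera_params takes no time and is no camera call.
- sign_off(): hands the job in; it is judged then, once.
The state is a dict: "time": time; "qpos": joint angles; "dq": joint speeds; "joint_efforts": joint torques, N m; "eef_pos": TCP position; "tcp_rot": TCP orientation; "contact_force": force on the tool from outside, world axes, zero at the start; "wrist_torque": the same for the moment, N m; "opening": opening from 0.0 (shut) to 1.0 (fully open); "finger_force": force on a finger pad.
Only numpy, scipy, OpenCV 4.12 (cv2) and the standard library are available. Lean on these libraries where they do the work, as an engineer would, in place of code of your own. Each camera call takes 0.05 s, during which the arm holds its last target. There are 200 camera calls.

## Working session

There is one attempt and no reset: what is moved stays moved. The work goes in short steps, Python scripts to look and compute and a tool call to move; the robot and the scene stay as the last step left them, time stands still between calls to the robot, and variables do not carry over. Pictures are saved under pics/ and viewed, at most 10 in all, crops included, and the job is handed in when it is done.

Besides the shell and the picture viewer there is one more tool, called after "Request:" in YAML: its name, and indented under it one key for each argument. move_arm: Moves the arm, as the interface text tells. Its arguments: {"type":"object","properties":{"moves":{"type":"array"},"grip_force":{"type":"number"}},"required":["moves"]}

```bash
mkdir -p pics; ls; python3 - <<'E'
from plant import *
import cv2
print({k:(v.round(4).tolist() if hasattr(v,'round') and not isinstance(v,float) else v) for k,v in get_state().items()})
for n in ["scene","side","wrist"]:
    im=read_camera(n); cv2.imwrite(f"pics/{n}0.png",im[:,:,::-1]); print(n,camera_params(n))
a=cv2.imread("pics/scene0.png");b=cv2.imread("pics/side0.png")
E
```

```text
pics
{'time': 0.0, 'qpos': [1.167, 0.2872, 1.5782, 0.0, 1.2786, -0.15], 'dq': [0.0008, 0.0003, 0.0022, -0.0013, 0.0022, 0.0006], 'joint_efforts': [0.001, -40.5977, -29.2633, 0.0, 0.0059, 0.0], 'eef_pos': [0.1692, 0.6528, 0.2299], 'tcp_rot': [0.1266, 0.992, -0.0012, -0.0003], 'contact_force': [-0.3742, -0.1839, 0.2216], 'wrist_torque': [0.0347, 0.0062, 0.0089], 'finger_force': 0.0, 'opening': 1.0003435787906967}
scene {'fx': 453.09892222307786, 'fy': 453.09892222307786, 'cx': 307.6538256792853, 'cy': 193.68246840644008, 'k1': -0.01750322440872125, 'rvec': array([ 0.91313957, -2.57896532,  0.98038919]), 'tvec': array([0.51459567, 0.23363024, 0.85306951])}
side {'fx': 462.9587780614386, 'fy': 462.9587780614386, 'cx': 325.02193164769557, 'cy': 199.15709972776628, 'k1': -0.02075561897421728, 'rvec': array([ 0.36523177, -2.43852106,  1.64146036]), 'tvec': array([0.59438326, 0.0555645 , 0.9233931 ])}
wrist {'fx': 336.2654563715872, 'fy': 336.2654563715872, 'cx': 319.020448632148, 'cy': 197.26290343077878, 'k1': -0.04476718166064224, 'tool_from_camera': array([[ 9.65138131e-04, -9.56887100e-01, -2.90458510e-01,
         7.42811780e-02],
       [ 9.99999474e-01,  8.22932294e-04,  6.11737376e-04,
        -3.35602028e-04],
       [-3.46335915e-04, -2.90458948e-01,  9.56887391e-01,
        -1.42084626e-01],
       [ 0.00000000e+00,  0.00000000e+00,  0.00000000e+00,
         1.00000000e+00]])}
```

View pics/scene0.png

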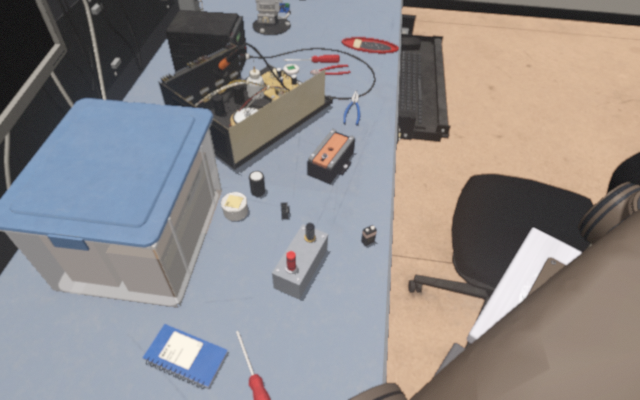

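View pics/side0.png

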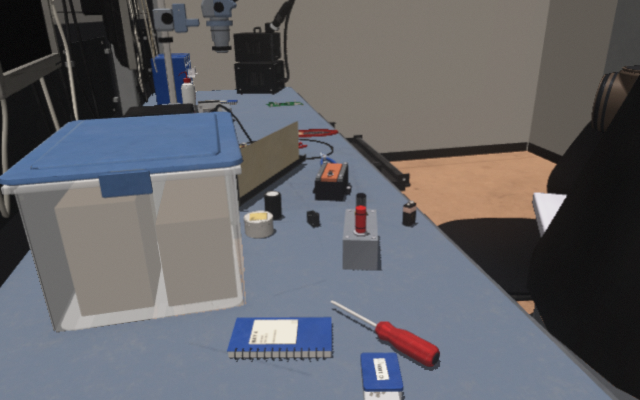

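View pics/wrist0.png

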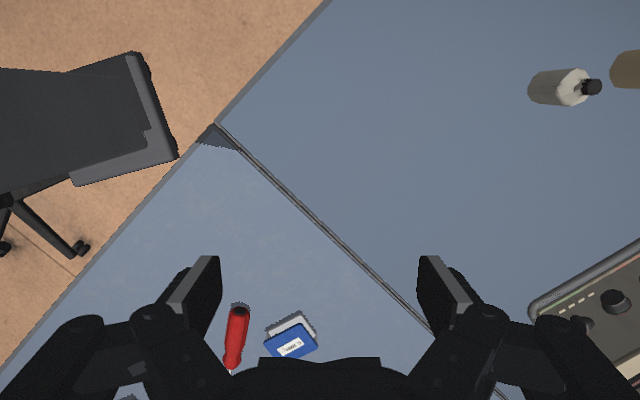

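The scene view shows the red drift top at about (291,253) and the black bolt head at (310,228) in the grey stand. The block with the copper bar is at (331,155), with bystanders at (257,183), (285,211) and (369,234). In the wrist view none of these are visible yet.

```bash
cat > h.py <<'E'
from plant import *
import cv2, numpy as np
from scipy.spatial.transform import Rotation as R
def pose():
    s=get_state(); T=np.eye(4); T[:3,:3]=R.from_quat(s["tcp_rot"]).as_matrix(); T[:3,3]=s["eef_pos"]; return T
def ray(name,uv,T=None):
    p=camera_params(name)
    d=(np.array(uv,float)-[p["cx"],p["cy"]])/[p["fx"],p["fy"]]
    u=d.copy()
    for _ in range(8): u=d/(1+p["k1"]*(u@u))
    v=np.array([u[0],u[1],1.])
    if name=="wrist":
        C=T@p["tool_from_camera"]; return C[:3,3],C[:3,:3]@v
    r=R.from_rotvec(p["rvec"]).as_matrix(); return -r.T@p["tvec"], r.T@v
def onz(name,uv,z,T=None):
    o,d=ray(name,uv,T); return o+d*(z-o[2])/d[2]
def proj(name,X,T=None):
    p=camera_params(name)
    if name=="wrist":
        C=np.linalg.inv(T@p["tool_from_camera"]); c=C[:3,:3]@X+C[:3,3]
    else: c=R.from_rotvec(p["rvec"]).as_matrix()@X+p["tvec"]
    u=c[:2]/c[2]; u=u*(1+p["k1"]*(u@u)); return u*[p["fx"],p["fy"]]+[p["cx"],p["cy"]]
def snap(name,f):
    T=pose(); im=read_camera(name)[:,:,::-1].copy(); cv2.imwrite("pics/"+f,im); return T,im
E
python3 - <<'E'
from h import *
np.set_printoptions(precision=4,suppress=True)
for n,uv,z in [("drift top",(291,253),.104),("bolt top",(310,226),.096),("bar",(331,152),.054),("cap top",(257,174),.054),("hs",(285,211),.012),("batt top",(370,229),.048),("cup",(234,200),.04),("stand c1",(304,227),.056),("stand c2",(328,241),.056),("stand c3",(299,283),.056),("stand c4",(275,269),.056),("box right corner",(326,103),.1)]:
    print(n,onz("scene",uv,z))
print("side drift",onz("side",(361,208),.104),onz("side",(361,197),.096))
E
```

```text
drift top [0.4709 0.2845 0.104 ]
bolt top [0.4866 0.2098 0.096 ]
bar [ 0.606 -0.019  0.054]
cap top [0.6925 0.1446 0.054 ]
hs [0.596  0.1615 0.012 ]
batt top [0.4088 0.1092 0.048 ]
cup [0.6874 0.2251 0.04  ]
stand c1 [0.5135 0.1954 0.056 ]
stand c2 [0.4543 0.1924 0.056 ]
stand c3 [0.4384 0.3019 0.056 ]
stand c4 [0.493  0.3073 0.056 ]
box right corner [ 0.6944 -0.1126  0.1   ]
side drift [0.4693 0.2871 0.104 ] [0.4852 0.2198 0.096 ]
```

Request:
move_arm:
  moves:
    - [1,[-0.03,-0.025,0],[0,0,0]]
    - [1,[-0.03,-0.025,0],[0,0,0]]
    - [1,[-0.03,-0.025,0],[0,0,0]]
    - [1,[-0.03,-0.025,0],[0,0,0]]
    - [1,[-0.03,-0.025,0],[0,0,0]]
    - [1,[-0.03,-0.025,0],[0,0,0]]
    - [1,[-0.03,-0.025,0],[0,0,0]]
    - [1,[-0.03,-0.025,0],[0,0,0]]
    - [1,[-0.03,-0.025,0],[0,0,0]]
    - [1,[-0.03,-0.025,0],[0,0,0]]

```text
time: 0.98
eef_pos: [0.3976, 0.3343, 0.2311]
tcp_rot: [0.126, 0.992, -0.0, -0.0]
contact_force: [0.3, 0.2, -0.7]
opening: 1.002
finger_force: 0.0
```

Request:
move_arm:
  moves:
    - [1,[-0.03,-0.025,0],[0,0,0]]
    - [1,[-0.03,-0.025,0],[0,0,0]]
    - [1,[-0.03,-0.025,0],[0,0,0]]
    - [1,[-0.03,-0.025,0],[0,0,0]]
    - [1,[-0.03,-0.025,0],[0,0,0]]
    - [1,[-0.03,-0.025,0],[0,0,0]]
    - [1,[-0.015,-0.013,0],[0,0,-0.107]]
    - [1,[0,0,0],[0,0,-0.107]]
    - [1,[0,0,0],[0,0,-0.107]]
    - [1,[0,0,0],[0,0,-0.107]]

```text
time: 1.82
eef_pos: [0.545, 0.1285, 0.2308]
tcp_rot: [-0.089, 0.996, 0.0, -0.001]
contact_force: [-1.0, -0.1, 0.4]
opening: 1.002
finger_force: 0.0
```

```bash
python3 - <<'E'
from h import *
np.set_printoptions(precision=4,suppress=True)
T,im=snap("wrist","w1.png"); print(get_state()["time"]); print(T)
E
```

```text
1.8667
[[-0.9842 -0.177  -0.0011  0.545 ]
 [-0.177   0.9842  0.      0.1285]
 [ 0.001   0.0002 -1.      0.2308]
 [ 0.      0.      0.      1.    ]]
```

View pics/w1.png

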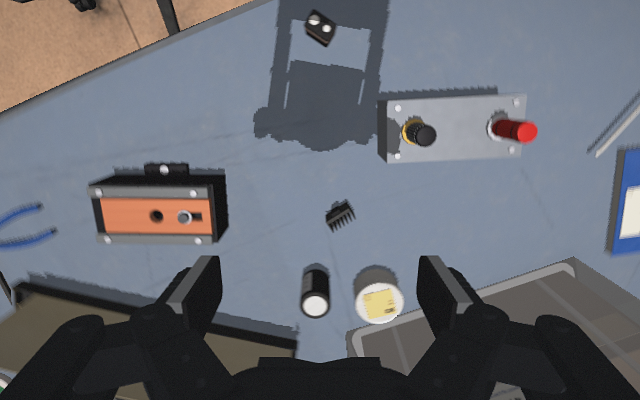

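The wrist view shows the bar hole at (157,216), the clamp screw at (185,217), the bolt head at (425,134) and the drift top at (525,131). The heat sink is at (340,215), the capacitor at (315,295) and the battery at (320,28).

```bash
python3 - <<'E'
from h import *
np.set_printoptions(precision=4,suppress=True)
im=cv2.imread("pics/w1.png")
a=cv2.resize(im[155:250,85:235],None,fx=3,fy=3,interpolation=cv2.INTER_CUBIC)
b=cv2.resize(im[80:170,375:550],None,fx=3,fy=3,interpolation=cv2.INTER_CUBIC)
c=np.zeros((285+270,525,3),np.uint8); c[:285,:450]=a; c[285:,:525]=b; cv2.imwrite("pics/z1.png",c)
T=np.array([[-.9842,-.177,-.0011,.545],[-.177,.9842,0,.1285],[.001,.0002,-1,.2308],[0,0,0,1]])
hsv=cv2.cvtColor(im,cv2.COLOR_BGR2HSV)
m=cv2.inRange(hsv,(5,100,80),(18,255,255)); m[:150]=0;m[260:]=0;m[:,250:]=0
cs,_=cv2.findContours(m,cv2.RETR_EXTERNAL,cv2.CHAIN_APPROX_NONE); k=max(cs,key=cv2.contourArea)
w=np.array([onz("wrist",p[0],.054,T)[:2] for p in k],np.float32)*1000
r=cv2.minAreaRect(w); print("bar",r,cv2.boxPoints(r)/1000)
full=cv2.drawContours(np.zeros_like(m),[cv2.convexHull(k)],-1,255,-1)
hm=cv2.bitwise_and(full,cv2.bitwise_not(m))
n,l,st,ce=cv2.connectedComponentsWithStats(hm)
for i in range(1,n):
  if st[i,4]>15: print(st[i],ce[i],onz("wrist",ce[i],.054,T))
m=cv2.inRange(hsv,(0,130,60),(4,255,255))|cv2.inRange(hsv,(174,130,60),(180,255,255)); m[:80]=0;m[170:]=0
n,l,st,ce=cv2.connectedComponentsWithStats(m)
for i in range(1,n):
  if st[i,4]>60: print("red",st[i],ce[i])
E
```

```text
bar ((615.6737670898438, -27.315032958984375), (38.77931213378906, 114.06673431396484), 9.662590980529785) [[ 0.587   0.0257]
 [ 0.6061 -0.0868]
 [ 0.6444 -0.0803]
 [ 0.6252  0.0322]]
[143 198  65   1  65] [175. 198.] [ 0.5932 -0.0091  0.054 ]
[210 200   2  20  23] [210.5652 209.3043] [0.5988 0.0273 0.054 ]
[151 211  12  10  78] [156.8846 215.1795] [ 0.615  -0.0266  0.054 ]
[177 210  25  15 235] [187.0979 216.4426] [0.6107 0.0043 0.054 ]
[175 234  36   1  36] [192.5 234. ] [0.6291 0.011  0.054 ]
red [492 120  46  23 690] [515.887  129.8797]
```

View pics/z1.png

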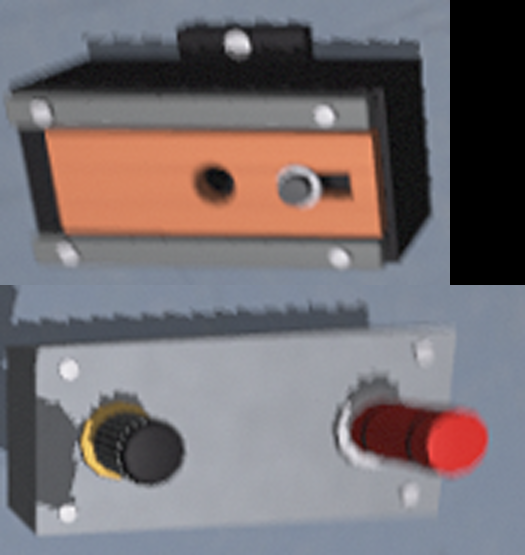

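The zoom shows the drift top centre at (527,131.7) and the bolt top at (425.7,136). The bar hole is at (157,216), close to the bar's centre.

```bash
python3 - <<'E'
from h import *
np.set_printoptions(precision=4,suppress=True)
T=np.array([[-.9842,-.177,-.0011,.545],[-.177,.9842,0,.1285],[.001,.0002,-1,.2308],[0,0,0,1]])
f=lambda x,y:(375+x/3,80+(y-285)/3)
g=lambda x,y:(85+x/3,155+y/3)
P={}
for n,uv,z in [("drift",f(457,440),.104),("bolt",f(152,453),.096),("c1",f(37,345),.056),("c2",f(455,327),.056),("c3",f(437,513),.056),("c4",f(37,533),.056),("screw1",f(69,370),.056),("s2",f(424,350),.056),("s3",f(411,494),.056),("s4",f(68,513),.056),
 ("r1",g(10,98),.055),("r2",g(366,98),.055),("r3",g(383,267),.055),("r4",g(37,262),.055),("barhole",(157,216),.054),("clampscrew",g(296,186),.06),
 ("rs1",g(42,111),.055),("rs2",g(325,115),.055),("rs3",g(340,257),.055),("rs4",g(67,252),.055)]:
    P[n]=onz("wrist",uv,z,T)[:2]; print(n,P[n],(T[:3,:3].T@(np.append(P[n],0)-T[:3,3]))[:2])
print("d",np.linalg.norm(P["drift"]-P["bolt"]))
E
```

```text
drift [0.468  0.2848] [0.0479 0.1674]
bolt [0.4872 0.2069] [0.0428 0.0874]
c1 [0.4642 0.1771] [0.0707 0.0621]
c2 [0.4346 0.3027] [0.0775 0.191 ]
c3 [0.4907 0.3167] [0.0199 0.1948]
c4 [0.5206 0.1906] [0.0128 0.0654]
screw1 [0.4696 0.1885] [0.0634 0.0723]
s2 [0.4431 0.2954] [0.0705 0.1822]
s3 [0.4864 0.3061] [0.026  0.1851]
s4 [0.5126 0.1988] [0.0192 0.0749]
r1 [ 0.5978 -0.0966] [-0.0123 -0.2309]
r2 [0.5765 0.0222] [-0.0124 -0.1103]
r3 [0.636  0.0329] [-0.0729 -0.1102]
r4 [ 0.6568 -0.0883] [-0.0719 -0.2332]
barhole [ 0.6159 -0.0264] [-0.0426 -0.1651]
clampscrew [0.6093 0.003 ] [-0.0413 -0.135 ]
rs1 [ 0.6004 -0.0857] [-0.0168 -0.2206]
rs2 [0.5847 0.0092] [-0.0182 -0.1245]
rs3 [0.635  0.0179] [-0.0692 -0.1249]
rs4 [ 0.6509 -0.0775] [-0.068  -0.2216]
d 0.08020990206754636
```

Request:
move_arm:
  moves:
    - [0.6,[0.0096,0.0334,0],[0,0,0]]
    - [0.6,[0.0096,0.0334,0],[0,0,0]]
    - [0.6,[0.0096,0.0334,0],[0,0,0]]
    - [0.6,[0.0096,0.0334,0],[0,0,0]]
    - [0.6,[0.0096,0.0334,0],[0,0,0]]
    - [0.6,[0,0,0.02],[0,0,0]]
    - [0.6,[0,0,0.025],[0,0,0]]
    - [0.6,[0,0,0.025],[0,0,0]]
    - [0.6,[0,0,0.025],[0,0,0]]
    - [0.6,[0,0,0.02],[0,0,0]]

```text
time: 2.7
eef_pos: [0.4675, 0.2854, 0.1141]
tcp_rot: [-0.086, 0.996, -0.0, -0.001]
contact_force: [0.7, -0.8, -1.3]
opening: 0.6
finger_force: 0.0
```

```bash
python3 - <<'E'
from h import *
np.set_printoptions(precision=4,suppress=True)
T,im=snap("wrist","w2.png"); print(T)
hsv=cv2.cvtColor(im,cv2.COLOR_BGR2HSV)
m=cv2.inRange(hsv,(0,130,60),(4,255,255))|cv2.inRange(hsv,(174,130,60),(180,255,255))
n,l,st,ce=cv2.connectedComponentsWithStats(m)
for i in range(1,n):
  if st[i,4]>100: print("red",st[i],ce[i],onz("wrist",ce[i],.104,T))
print(proj("wrist",np.array([*(T[:2,3]),.104]),T), get_state()["opening"])
E
```

```text
[[-0.9851 -0.1717 -0.002   0.4675]
 [-0.1717  0.9852 -0.0008  0.2854]
 [ 0.0021 -0.0004 -1.      0.1141]
 [ 0.      0.      0.      1.    ]]
red [ 567   57   73  103 3120] [608.8378 114.6484] [0.378  0.4042 0.104 ]
red [ 303  212   34   56 1477] [319.6141 240.3832] [0.4615 0.2846 0.104 ]
[319.2424 251.431 ] 0.5977330317934979
```

View pics/w2.png

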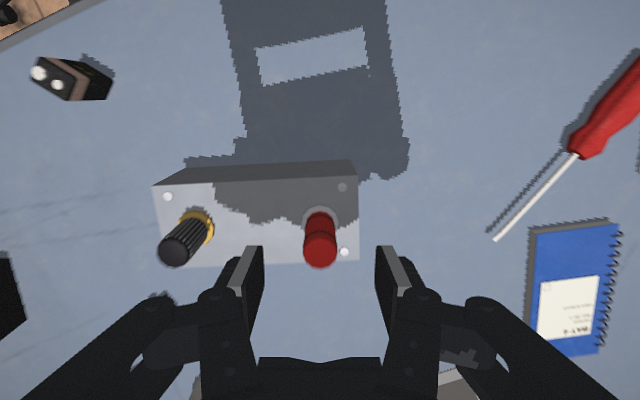

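The drift top sits at about (319,250), centred between the fingers and matching the prediction (319,251).

Request:
move_arm:
  moves:
    - [0.6,[0,0,0.0155],[0,0,0]]
    - [0.6,[0,0,0.0155],[0,0,0]]
    - [0.6,[0,0,0.0155],[0,0,0]]
    - [0.6,[0,0,0],[0,0,0]]
    - [0,[0,0,0],[0,0,0]]
    - [0,[0,0,0],[0,0,0]]
    - [0,[0,0,0],[0,0,0]]
    - [0,[0,0,0],[0,0,0]]
    - [0,[0,0,0],[0,0,0]]
    - [0,[0,0,0],[0,0,0]]
  grip_force: 70

```text
time: 3.58
eef_pos: [0.4699, 0.286, 0.0716]
tcp_rot: [-0.087, 0.996, 0.0, 0.001]
contact_force: [-0.6, 0.2, 5.9]
opening: 0.19
finger_force: 68.3
```

Request:
move_arm:
  moves:
    - [0,[0,0,-0.03],[0,0,0]]
    - [0,[0,0,-0.036],[0,0,0]]
    - [0,[0,0,-0.04],[0,0,0]]
    - [0,[-0.01,-0.0373,0],[0,0,0]]
    - [0,[-0.01,-0.0373,0],[0,0,0]]
    - [0,[-0.01,-0.0373,0],[0,0,0]]
    - [0,[-0.01,-0.0373,0],[0,0,0]]
    - [0,[-0.01,-0.0373,0],[0,0,0]]
    - [0,[-0.01,-0.0373,0],[0,0,0]]
    - [0,[-0.01,-0.0373,0],[0,0,0]]

```text
time: 4.42
eef_pos: [0.5828, 0.0386, 0.1753]
tcp_rot: [-0.087, 0.996, 0.0, -0.001]
contact_force: [0.6, 0.3, -0.8]
opening: 0.188
finger_force: 69.4
```

Request:
move_arm:
  moves:
    - [0,[-0.01,-0.0373,0],[0,0,0]]
    - [0,[-0.01,-0.0373,0],[0,0,0]]
    - [0,[0,0,0.012],[0,0,0]]
    - [0,[0,0,0.012],[0,0,0]]
    - [0,[0,0,0.012],[0,0,0]]
    - [0,[0,0,0.006],[0,0,0]]
    - [0,[0,0,0],[0,0,0]]
    - [0,[0,0,0],[0,0,0]]
    - [0,[0,0,0],[0,0,0]]
    - [0,[0,0,0],[0,0,0]]

```text
time: 5.25
eef_pos: [0.616, -0.0289, 0.1348]
tcp_rot: [-0.088, 0.996, -0.0, 0.001]
contact_force: [-0.1, 0.5, -0.7]
opening: 0.188
finger_force: 69.5
```

```bash
python3 - <<'E'
from h import *
np.set_printoptions(precision=4,suppress=True)
T,im=snap("wrist","w3.png"); print(T, get_state()["contact_force"])
_,s=snap("scene","s3.png");_,d=snap("side","d3.png")
a=cv2.resize(im[150:310,230:410],None,fx=3,fy=3,interpolation=cv2.INTER_CUBIC)
b=cv2.resize(s[100:200,280:390],None,fx=2.2,fy=2.2,interpolation=cv2.INTER_CUBIC)
c=cv2.resize(d[130:220,290:390],None,fx=2.2,fy=2.2,interpolation=cv2.INTER_CUBIC)
o=np.zeros((480,790,3),np.uint8); o[:480,:540]=a; o[:220,545:787]=b; o[230:428,545:765]=c; cv2.imwrite("pics/z3.png",o)
E
```

```text
[[-0.9847 -0.1744  0.0017  0.616 ]
 [-0.1744  0.9847 -0.0004 -0.0289]
 [-0.0016 -0.0007 -1.      0.1348]
 [ 0.      0.      0.      1.    ]] [ 0.7817  0.3684 -0.8372]
```

View pics/z3.png

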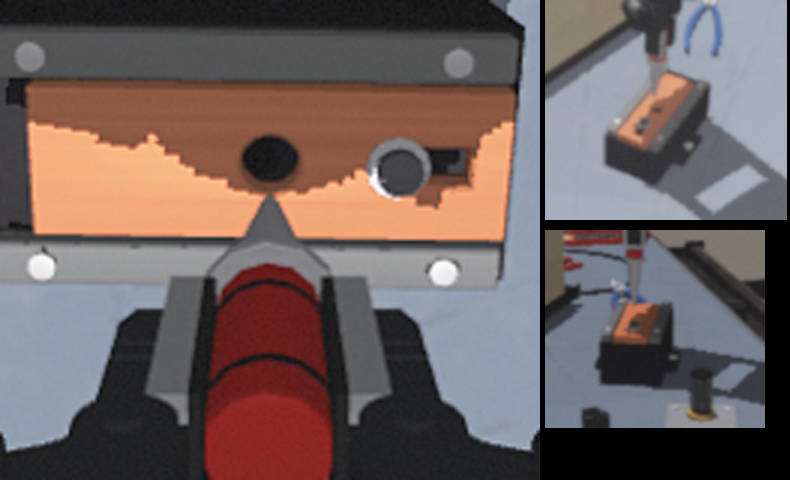

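The wrist zoom shows the drift tip at px (319.7,215.3) and the bar hole centre at (320,202.7). The clamp screw is at (363.3,205.7), and the rail screws sit symmetrically about a point left of the bar hole.

```bash
python3 - <<'E'
from h import *
np.set_printoptions(precision=4,suppress=True)
T=np.array([[-.9847,-.1744,.0017,.616],[-.1744,.9847,-.0004,-.0289],[-.0016,-.0007,-1,.1348],[0,0,0,1]])
im=cv2.imread("pics/w3.png")
f=lambda x,y:(230+x/3-1/3,150+y/3-1/3)
tl=lambda w:(T[:3,:3].T@(w-T[:3,3]))[:2]
for n,uv,z in [("tip",f(269,196),.0692),("hole",f(270,158),.054),("clamp",f(400,167),.0605),("rs1",f(30,57),.055),("rs2",f(459,62),.055),("rs3",f(443,271),.055),("rs4",f(42,266),.055),("bar bl",f(35,234),.054),("bar br",f(504,241),.054),("bar tl",f(27,80),.054),("bar tr",f(517,88),.054)]:
    w=onz("wrist",uv,z,T); print(n,w,tl(w)*1000)
print(im[195:211,308:334].max(2))
E
```

```text
tip [ 0.6169 -0.0287  0.0692] [-0.8357  0.1296]
hole [ 0.6131 -0.0291  0.054 ] [3.0239 0.3783]
clamp [ 0.608  -0.0002  0.0605] [ 2.9977 29.7437]
rs1 [ 0.5988 -0.0864  0.055 ] [ 27.1171 -53.5837]
rs2 [0.583  0.0087 0.055 ] [26.0502 42.8273]
rs3 [0.6335 0.0167 0.055 ] [-25.0701  41.8824]
rs4 [ 0.6491 -0.0781  0.055 ] [-23.8968 -54.1932]
bar bl [ 0.6416 -0.0808  0.054 ] [-16.0575 -55.5588]
bar br [0.6238 0.0296 0.054 ] [-17.7405  56.2641]
bar tl [ 0.6045 -0.0867  0.054 ] [ 21.5752 -54.8643]
bar tr [0.5867 0.0234 0.054 ] [19.82   56.6142]
[[139 137 141 139 139 139 130 120 113  86  59  63  62  74  84  99 120 132
  139 141 140 141 140 140 141 141]
 [138 138 140 139 135 124  92  60  48  24  25  26  27  28  29  36  68  96
  121 134 138 140 139 139 141 139]
 [136 139 139 132 120  92  48  25  25  27  27  28  26  30  30  31  31  50
   89 119 132 137 137 137 136 137]
 [139 138 137 122  92  47  24  28  27  25  29  24  29  31  30  33  32  33
   36  84 119 131 136 137 136 136]
 [140 141 129  95  46  22  26  28  23  25  27  21  27  29  30  33  33  29
   34  48  92 123 138 140 139 139]
 [143 135 111 
[... 485 characters left out ...]
33  31  31
   33  31  43  89 120 137 145 145]
 [140 126 101  56  28  23  20  26  30  23  27  28  29  28  32  31  32  34
   30  27  65 101 120 136 144 142]
 [139 128 112  83  51  27  26  24  25  27  32  29  33  29  30  32  30  31
   31  40  79 111 125 137 142 140]
 [137 131 116 100  86  51  29  26  24  26  30  30  29  32  34  34  31  33
   42  72  93 109 125 136 141 140]
 [137 133 123 108 103  89  50  26  29  30  28  34  34  33  34  33  31  48
   75  96 104 118 134 139 140 139]
 [143 139 134 119 101 102  88  58  41  34  30  31  30  26  36  40  53  90
  106 101 114 128 136 140 140 142]
 [140 140 136 130 113 102 103  99  82  67  64  59  60  60  69  79  93 104
  103 113 127 135 139 141 140 139]]
```

```bash
python3 - <<'E'
from h import *
np.set_printoptions(precision=1,suppress=True)
T=np.array([[-.9847,-.1744,.0017,.616],[-.1744,.9847,-.0004,-.0289],[-.0016,-.0007,-1,.1348],[0,0,0,1]])
im=cv2.imread("pics/w3.png"); hsv=cv2.cvtColor(im,cv2.COLOR_BGR2HSV)
m=cv2.inRange(hsv,(0,130,60),(4,255,255))|cv2.inRange(hsv,(174,130,60),(180,255,255));m[:150]=0
n,l,st,ce=cv2.connectedComponentsWithStats(m); print([list(x) for x in st[1:] if x[4]>60])
w3=im[212:232,300:340].max(2); print(im[205:300:1,318:321].max(2).mean(1).astype(int))
W=lambda x,y,z:T[:3,:3]@np.array([x,y,z])+T[:3,3]
for ox in (-.002,0,.002):
  P=lambda x,z:proj("wrist",W(ox+x,0,z),T)
  print(ox,"tip near",P(.002,.0656),"collar top near",P(.012,.0116),"collar under near",P(.012,.0156),"handle base near",P(.009,.0116),"top near",P(.009,-.0324),"top far",P(-.009,-.0324))
E
```

```text
[[np.int32(300), np.int32(238), np.int32(39), np.int32(39), np.int32(964)], [np.int32(298), np.int32(270), np.int32(43), np.int32(50), np.int32(1782)], [np.int32(0), np.int32(352), np.int32(13), np.int32(28), np.int32(190)]]
[ 28  31  29  32  30  61 107 104 107 130 128  97  91  93  94  94  94  95
  94  96  96  96  94  95  97 112 139 135 133 135 137 138 123 104 102 104
 106  97  37  55 101 105 104 103 104 104 103 103 104 103 104 103 104 104
 103 103 103 103 104 104 104 106  88  26  43  85 107 105 104 104 104 105
 104 105 110 117 136 150 147 144 142 142 143 142 141 141 141 142 142 142
 142 141 140 142 140]
-0.002 tip near [319.1 213.8] collar top near [319.3 231.7] collar under near [319.2 228.6] handle base near [319.2 237.3] top near [319.4 285.1] top far [319.3 325.6]
0 tip near [319.1 210.9] collar top near [319.3 227.9] collar under near [319.2 224.9] handle base near [319.2 233.5] top near [319.4 280.3] top far [319.3 321.3]
0.002 tip near [319.1 208. ] collar top near [319.3 224.1] collar under near [319.3 221.2] handle base near [319.3 229.8] top near [319.4 275.6] top far [319.3 316.9]
```

```bash
python3 - <<'E'
from h import *
from scipy.optimize import least_squares
np.set_printoptions(precision=4,suppress=True)
T=np.array([[-.9847,-.1744,.0017,.616],[-.1744,.9847,-.0004,-.0289],[-.0016,-.0007,-1,.1348],[0,0,0,1]])
obs=[(.002,.05,215.7),(.012,0,230.4),(.009,-.004,237.3),(.009,-.048,280.3),(-.009,-.048,319.5)]
def res(p,full=True):
  ox,t,dz=p; r=[]
  for x,z,row in obs:
    q=np.array([ox+x+t*z,0,.0156+dz+z-t*x]); r.append(proj("wrist",T[:3,:3]@q+T[:3,3],T)[1]-row)
  return np.array(r)
for fix in (0,1):
  f=(lambda p:res(p)) if not fix else (lambda p:res([p[0],p[1],0]))
  s=least_squares(f,[0,0,0],x_scale=[1e-3,1e-2,1e-3]); print(s.x,s.fun)
s=least_squares(lambda p:res([p[0],0,p[1]]),[0,0]); print("no tilt",s.x,s.fun)
# side/scene: drift axis
for n,f in (("scene","s3.png"),("side","d3.png")):
  im=cv2.imread("pics/"+f); hsv=cv2.cvtColor(im,cv2.COLOR_BGR2HSV)
  top=np.array([.616,-.0289,.1348-.0156+.048]); a=proj(n,top);b=proj(n,top-[0,0,.098]); print(n,a,b)
  x0,y0=int(min(a[0],b[0])-25),int(min(a[1],b[1])-10)
  cv2.imwrite("pics/c_"+n+".png",cv2.resize(im[y0:y0+75,x0:x0+65],None,fx=6,fy=6,interpolation=cv2.INTER_CUBIC)); print(x0,y0)
o=np.hstack([cv2.imread("pics/c_scene.png"),cv2.imread("pics/c_side.png")]); cv2.imwrite("pics/c.png",o); print(o.shape)
E
```

```text
[-0.006  -0.0146  0.0084] [ 0.4508 -0.9605  0.3023  0.4861 -0.2713]
[-0.002  -0.0438  0.    ] [ 1.2476 -2.1463 -0.6163 -0.6786  2.2602]
no tilt [-0.0071  0.0111] [-0.3145 -0.7748  0.4365  1.1842 -0.7827]
scene [332.1481 110.1009] [330.3956 143.2553]
305 100
side [330.97   123.6704] [331.2447 164.5026]
305 113
(450, 780, 3)
```

View pics/c.png

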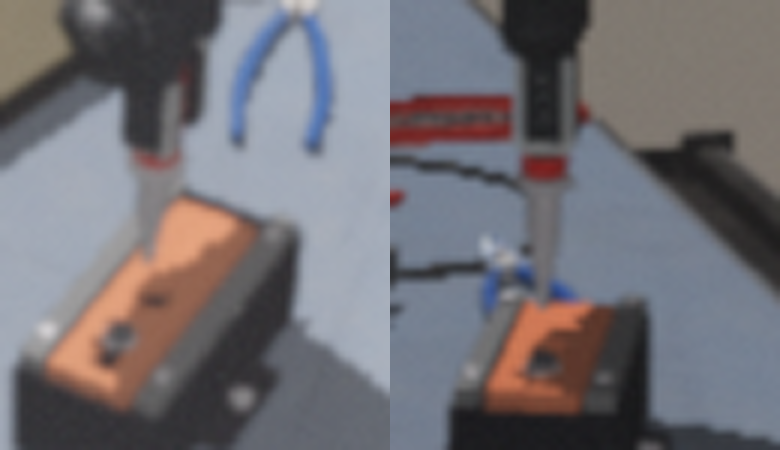

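The side and scene crops show the drift nearly upright, with its tip at scene (330.3,142.5) and the bar hole at scene (330.5,149.8). I'll go closer so that parallax drops out, then look again.

Request:
move_arm:
  moves:
    - [0,[0.0025,-0.0028,0],[0,0.02,0]]
    - [0,[0,0,0.004],[0,0,0]]
    - [0,[0,0,0.004],[0,0,0]]
    - [0,[0,0,0.003],[0,0,0]]
    - [0,[0,0,0],[0,0,0]]
    - [0,[0,0,0],[0,0,0]]
    - [0,[0,0,0],[0,0,0]]
    - [0,[0,0,0],[0,0,0]]
    - [0,[0,0,0],[0,0,0]]
    - [0,[0,0,0],[0,0,0]]

```text
time: 6.23
eef_pos: [0.6134, -0.0328, 0.1231]
tcp_rot: [-0.087, 0.996, -0.001, -0.01]
contact_force: [-0.2, 0.1, -0.4]
opening: 0.192
finger_force: 69.6
```

```bash
python3 - <<'E'
from h import *
np.set_printoptions(precision=4,suppress=True)
T,im=snap("wrist","w4.png"); print(T, get_state()["contact_force"])
_,s=snap("scene","s4.png");_,d=snap("side","d4.png")
a=cv2.resize(im[180:270,270:380],None,fx=5,fy=5,interpolation=cv2.INTER_CUBIC)
b=cv2.resize(s[115:165,305:355],None,fx=4,fy=4,interpolation=cv2.INTER_CUBIC)
c=cv2.resize(d[130:190,305:355],None,fx=4,fy=4,interpolation=cv2.INTER_CUBIC)
o=np.zeros((450,760,3),np.uint8); o[:450,:550]=a; o[:200,555:755]=b; o[205:445,555:755]=c; cv2.imwrite("pics/z4.png",o)
E
```

```text
[[-0.9847 -0.1734 -0.0193  0.6134]
 [-0.1733  0.9849 -0.0035 -0.0328]
 [ 0.0196 -0.0001 -0.9998  0.1231]
 [ 0.      0.      0.      1.    ]] [ 0.3583 -0.3622 -1.5153]
```

View pics/z4.png

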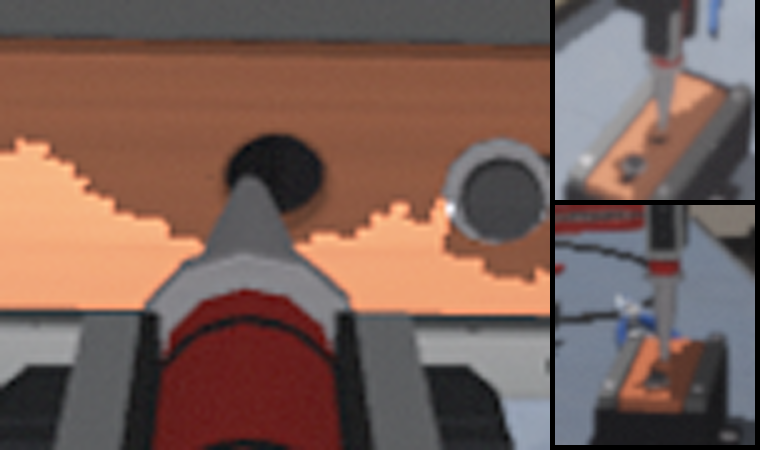

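The wrist zoom shows the tip's near edge at (250,178) in zoom px and the bar hole bore centred at about (276,180). After allowing for the remaining height, x is aligned. In y the tip is 3.7 mm to the −y side of the bar hole centre, so I shift +0.5 mm and feel downward.

Request:
move_arm:
  moves:
    - [0,[0,0.0005,0.001],[0,0,0]]
    - [0,[0,0,0.001],[0,0,0]]
    - [0,[0,0,0.001],[0,0,0]]
    - [0,[0,0,0.001],[0,0,0]]
    - [0,[0,0,0.001],[0,0,0]]
    - [0,[0,0,0.001],[0,0,0]]
    - [0,[0,0,0.001],[0,0,0]]
    - [0,[0,0,0.001],[0,0,0]]
    - [0,[0,0,0.001],[0,0,0]]
    - [0,[0,0,0.001],[0,0,0]]

```text
time: 7.22
eef_pos: [0.613, -0.0323, 0.1128]
tcp_rot: [-0.087, 0.996, -0.001, -0.01]
contact_force: [-0.4, 1.0, -1.7]
opening: 0.189
finger_force: 69.6
```

Request:
move_arm:
  moves:
    - [0,[0,0,0.001],[0,0,0]]
    - [0,[0,0,0.001],[0,0,0]]
    - [0,[0,0,0.001],[0,0,0]]
    - [0,[0,0,0.001],[0,0,0]]
    - [0,[0,-0.0002,0.001],[0,0,0]]
    - [0,[0,-0.0002,0.001],[0,0,0]]
    - [0,[0,-0.0002,0.001],[0,0,0]]
    - [0,[0,-0.0002,0.001],[0,0,0]]
    - [0,[0,0,0],[0,0,0]]
    - [0,[0,0,0],[0,0,0]]

```text
time: 8.05
eef_pos: [0.6131, -0.0327, 0.1048]
tcp_rot: [-0.087, 0.996, -0.0, -0.01]
contact_force: [0.2, 2.0, 0.3]
opening: 0.187
finger_force: 69.6
```

Request:
move_arm:
  moves:
    - [0,[0,-0.0001,0.001],[0,0,0]]
    - [0,[0,-0.0001,0.001],[0,0,0]]
    - [0,[0,-0.0001,0.001],[0,0,0]]
    - [0,[0,-0.0001,0.001],[0,0,0]]
    - [0,[0,-0.0001,0.001],[0,0,0]]
    - [0,[0,-0.0001,0.001],[0,0,0]]
    - [0,[0,-0.0001,0.001],[0,0,0]]
    - [0,[0,-0.0001,0.001],[0,0,0]]
    - [0,[0,0,0],[0,0,0]]
    - [0,[0,0,0],[0,0,0]]

```text
time: 8.88
eef_pos: [0.6136, -0.0325, 0.0981]
tcp_rot: [-0.087, 0.996, 0.001, -0.009]
contact_force: [-0.9, 6.8, 5.8]
opening: 0.188
finger_force: 70.5
```

Request:
move_arm:
  moves:
    - [0,[0,-0.0002,0.001],[0,0,0]]
    - [0,[0,-0.0002,0.001],[0,0,0]]
    - [0,[0,-0.0002,0.001],[0,0,0]]
    - [0,[0,-0.0002,0.001],[0,0,0]]
    - [0,[0,-0.0002,0.001],[0,0,0]]
    - [0,[0,-0.0002,0.001],[0,0,0]]
    - [0,[0,0,0],[0,0,0]]
    - [0,[0,0,0],[0,0,0]]
    - [0,[0,0,0],[0,0,0]]
    - [0,[0,0,0],[0,0,0]]

```text
time: 9.72
eef_pos: [0.6139, -0.0334, 0.0923]
tcp_rot: [-0.087, 0.996, 0.001, -0.009]
contact_force: [-1.2, 8.4, 6.3]
opening: 0.186
finger_force: 70.6
```

Request:
move_arm:
  moves:
    - [0,[0,-0.0002,0.001],[0,0,0]]
    - [0,[0,-0.0002,0.001],[0,0,0]]
    - [0,[0,-0.0002,0.001],[0,0,0]]
    - [0,[0,-0.0002,0.001],[0,0,0]]
    - [0,[0,-0.0002,0.001],[0,0,0]]
    - [0,[0,-0.0001,0.001],[0,0,0]]
    - [0,[0,-0.0001,0.001],[0,0,0]]
    - [0,[0,0,0],[0,0,0]]
    - [0,[0,0,0],[0,0,0]]
    - [0,[0,0,0],[0,0,0]]

```text
time: 10.55
eef_pos: [0.6139, -0.0344, 0.0847]
tcp_rot: [-0.087, 0.996, 0.001, -0.009]
contact_force: [0.6, 8.5, 3.8]
opening: 0.186
finger_force: 70.4
```

Request:
move_arm:
  moves:
    - [0,[0,-0.0001,0.001],[0,0,0]]
    - [0,[0,-0.0001,0.001],[0,0,0]]
    - [0,[0,-0.0001,0.001],[0,0,0]]
    - [0,[0,-0.0001,0.001],[0,0,0]]
    - [0,[0,-0.0001,0.001],[0,0,0]]
    - [0,[0,0,0.001],[0,0,0]]
    - [0,[0,0,0.001],[0,0,0]]
    - [0,[0,0,0],[0,0,0]]
    - [0,[0,0,0],[0,0,0]]
    - [0,[0,0,0],[0,0,0]]

```text
time: 11.38
eef_pos: [0.6141, -0.0352, 0.0779]
tcp_rot: [-0.087, 0.996, 0.001, -0.009]
contact_force: [0.8, 7.7, 4.7]
opening: 0.189
finger_force: 70.4
```

Request:
move_arm:
  moves:
    - [0,[0,0,0.001],[0,0,0]]
    - [0,[0,0,0.001],[0,0,0]]
    - [0,[0,0,0.001],[0,0,0]]
    - [0,[0,0,0.001],[0,0,0]]
    - [0,[0,0,0.001],[0,0,0]]
    - [0,[0,0,0.001],[0,0,0]]
    - [0,[0,0,0.001],[0,0,0]]
    - [0,[0,0,0],[0,0,0]]
    - [0,[0,0,0],[0,0,0]]
    - [0,[0,0,0],[0,0,0]]

```text
time: 12.22
eef_pos: [0.6142, -0.0352, 0.071]
tcp_rot: [-0.087, 0.996, 0.0, -0.008]
contact_force: [1.4, 8.1, 4.2]
opening: 0.187
finger_force: 70.3
```

Request:
move_arm:
  moves:
    - [0,[0,0,0.0005],[0,0,0]]
    - [0,[0,0,0.0005],[0,0,0]]
    - [0,[0,0,0.0005],[0,0,0]]
    - [0,[0,0,0.0005],[0,0,0]]
    - [0,[0,0,0],[0,0,0]]
    - [0,[0,0,0],[0,0,0]]
    - [0,[0,0,0],[0,0,0]]
    - [0,[0,0,0],[0,0,0]]
    - [0,[0,0,0],[0,0,0]]
    - [0,[0,0,0],[0,0,0]]

```text
time: 13.05
eef_pos: [0.6143, -0.0352, 0.0698]
tcp_rot: [-0.087, 0.996, 0.0, -0.008]
contact_force: [-0.5, 8.3, 8.1]
opening: 0.188
finger_force: 70.7
```

Request:
move_arm:
  moves:
    - [0,[0,0,0.0005],[0,0,0]]
    - [0,[0,0,0.0005],[0,0,0]]
    - [0,[0,0,0],[0,0,0]]
    - [0,[0,0,0],[0,0,0]]
    - [0,[0,0,0],[0,0,0]]
    - [0,[0,0,0],[0,0,0]]
    - [0,[0,0,0],[0,0,0]]
    - [0,[0,0,0],[0,0,0]]
    - [0,[0,0,0],[0,0,0]]
    - [0,[0,0,0],[0,0,0]]

```text
time: 13.88
eef_pos: [0.6144, -0.0353, 0.0697]
tcp_rot: [-0.087, 0.996, 0.0, -0.008]
contact_force: [-2.6, 8.3, 10.6]
opening: 0.187
finger_force: 71.2
```

Request:
move_arm:
  moves:
    - [0,[0,-0.0002,0.0005],[0,0,0]]
    - [0,[0,-0.0002,0],[0,0,0]]
    - [0,[0,-0.0002,0],[0,0,0]]
    - [0,[0,0,0],[0,0,0]]
    - [0,[0,0,0],[0,0,0]]
    - [0,[0,0,0],[0,0,0]]
    - [0,[0,0,0],[0,0,0]]
    - [0,[0,0,0],[0,0,0]]
    - [0,[0,0,0],[0,0,0]]
    - [0,[0,0,0],[0,0,0]]

```text
time: 14.72
eef_pos: [0.6145, -0.0359, 0.0697]
tcp_rot: [-0.087, 0.996, 0.0, -0.008]
contact_force: [-3.4, 8.8, 12.9]
opening: 0.192
finger_force: 71.4
```

```bash
python3 - <<'E'
from h import *
np.set_printoptions(precision=4,suppress=True)
T,im=snap("wrist","w5.png"); print(T, get_state()["contact_force"],get_state()["wrist_torque"])
hsv=cv2.cvtColor(im,cv2.COLOR_BGR2HSV)
m=cv2.inRange(hsv,(0,130,60),(4,255,255))|cv2.inRange(hsv,(174,130,60),(180,255,255));m[:150]=0
n,l,st,ce=cv2.connectedComponentsWithStats(m); print([x.tolist() for x in st[1:] if x[4]>60])
print(im[190:300,318:321].max(2).mean(1).astype(int))
E
```

```text
[[-0.9848 -0.173  -0.0169  0.6145]
 [-0.173   0.9849 -0.001  -0.0359]
 [ 0.0168  0.002  -0.9999  0.0697]
 [ 0.      0.      0.      1.    ]] [-2.4453  9.2256 13.028 ] [ 1.5619  0.5716 -0.0504]
[[298, 238, 43, 82, 2764]]
[ 70  70  84  91  90  92  92  91  91  90  90  91  91  91  90  92  90  92
  91  91  90  85  85 113 111 110 121 154 151 150 149 149 148 150 151 153
 153 149 126 107 122 151 143 142 144 147 144 127 111 110 111 113 102  41
  57 106 112 111 111 111 110 111 111 111 110 111 111 111 110 110 110 110
 109 111 110 111 114  98  36  41  88 114 112 112 111 112 111 111 112 116
 119 142 159 156 154 151 151 152 152 151 152 151 152 151 151 150 150 150
 150 150]
```

View pics/w5.png

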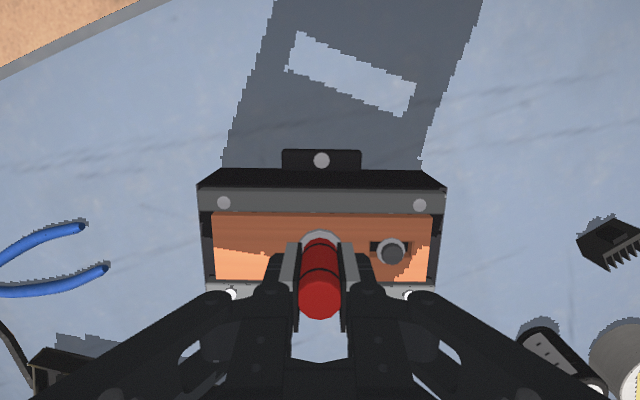

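Picture 10 shows the collar down on the bar with the bar centred in the block. The handle is at (319,290), and the TCP height of 69.7 mm matches the seated height. Next I draw the drift out.

Request:
move_arm:
  moves:
    - [0,[0,0.0011,-0.0015],[0,0,0]]
    - [0,[0,0,-0.004],[0,0,0]]
    - [0,[0.0001,0,-0.008],[0,0,0]]
    - [0,[0.0002,0,-0.012],[0,0,0]]
    - [0,[0.0003,0,-0.015],[0,0,0]]
    - [0,[0.0003,0,-0.018],[0,0,0]]
    - [0,[0.0003,0,-0.02],[0,0,0]]
    - [0,[0.0003,0,-0.02],[0,0,0]]
    - [0,[0.0002,0,-0.015],[0,0,0]]
    - [0,[0,0,0],[0,0,0]]

```text
time: 15.6
eef_pos: [0.6152, -0.038, 0.1835]
tcp_rot: [-0.087, 0.996, -0.003, -0.007]
contact_force: [0.8, 0.0, 0.3]
opening: 0.191
finger_force: 69.5
```

Request:
move_arm:
  moves:
    - [0,[0.0096,0.038,0],[0,0,0]]
    - [0,[0.0096,0.038,0],[0,0,0]]
    - [0,[0.0096,0.038,0],[0,0,0]]
    - [0,[0.0096,0.038,0],[0,0,0]]
    - [0,[0.0096,0.038,0],[0,0,0]]
    - [0,[0.0096,0.038,0],[0,0,0]]
    - [0,[0.0096,0.038,0],[0,0,0]]
    - [0,[0.0096,0.038,0],[0,0,0]]
    - [0,[0.0096,0.038,0],[0,0,0]]
    - [0,[0,0,0],[0,0,0]]

```text
time: 16.43
eef_pos: [0.4655, 0.2895, 0.1797]
tcp_rot: [-0.09, 0.996, -0.001, -0.011]
contact_force: [0.4, -1.1, -0.6]
opening: 0.189
finger_force: 69.5
```

Request:
move_arm:
  moves:
    - [0,[-0.0037,-0.0042,0],[0,0,0]]
    - [0,[0,0,0.01],[0,0,0]]
    - [0,[0,0,0.014],[0,0,0]]
    - [0,[0,0,0.014],[0,0,0]]
    - [0,[0,0,0.01],[0,0,0]]
    - [0,[0,0,0],[0,0,0]]
    - [0,[0,0,0],[0,0,0]]
    - [0,[0,0,0],[0,0,0]]
    - [0,[0,0,0],[0,0,0]]
    - [0,[0,0,0],[0,0,0]]

```text
time: 17.27
eef_pos: [0.4732, 0.2819, 0.1345]
tcp_rot: [-0.087, 0.996, -0.001, -0.009]
contact_force: [-0.4, -0.1, -0.8]
opening: 0.187
finger_force: 69.5
```

```bash
python3 - <<'E'
from h import *
np.set_printoptions(precision=5,suppress=True)
T=pose(); print(T); e=np.array([.4699,.286,T[2,3]])-T[:3,3]; print("shift",T[:3,:3].T@e)
E
```

```text
[[-0.98473 -0.17317 -0.01787  0.47316]
 [-0.17314  0.98489 -0.00291  0.28194]
 [ 0.01811  0.00022 -0.99984  0.13452]
 [ 0.       0.       0.       1.     ]]
shift [0.0025  0.00456 0.00005]
```

Request:
move_arm:
  moves:
    - [0,[0.0025,0.0046,0],[0,0,0]]
    - [0,[0.0001,0,0.005],[0,0,0]]
    - [0,[0.0001,0,0.005],[0,0,0]]
    - [0,[0.0001,0,0.005],[0,0,0]]
    - [0,[0.0001,0,0.005],[0,0,0]]
    - [0,[0.0001,0,0.005],[0,0,0]]
    - [0,[0.0001,0,0.005],[0,0,0]]
    - [0,[0.0001,0,0.005],[0,0,0]]
    - [0,[0,0,0],[0,0,0]]
    - [0,[0,0,0],[0,0,0]]

```text
time: 18.1
eef_pos: [0.4675, 0.2856, 0.098]
tcp_rot: [-0.087, 0.996, -0.001, -0.01]
contact_force: [0.2, -0.8, -1.5]
opening: 0.191
finger_force: 69.5
```

Request:
move_arm:
  moves:
    - [0,[-0.0022,0,0.001],[0,0,0]]
    - [0,[-0.0001,0,0.004],[0,0,0]]
    - [0,[-0.0001,0,0.004],[0,0,0]]
    - [0,[-0.0001,0,0.004],[0,0,0]]
    - [0,[-0.0001,0,0.004],[0,0,0]]
    - [0,[-0.0001,0,0.004],[0,0,0]]
    - [0,[0,0,0.003],[0,0,0]]
    - [0,[0,0,0.001],[0,0,0]]
    - [0,[0,0,0],[0,0,0]]
    - [0,[0,0,0],[0,0,0]]

```text
time: 18.93
eef_pos: [0.47, 0.2861, 0.0735]
tcp_rot: [-0.087, 0.996, -0.001, -0.01]
contact_force: [-0.2, -0.5, -0.2]
opening: 0.188
finger_force: 69.5
```

Request:
move_arm:
  moves:
    - [0,[0,0,0.001],[0,0,0]]
    - [0,[0,0,0.001],[0,0,0]]
    - [0,[0,0,0.0006],[0,0,0]]
    - [0,[0,0,0],[0,0,0]]
    - [0,[0,0,0],[0,0,0]]
    - [0.5,[0,0,0],[0,0,0]]
    - [0.5,[0,0,0],[0,0,0]]
    - [0.5,[0,0,0],[0,0,0]]
    - [0.5,[0,0,0],[0,0,0]]
    - [0.5,[0,0,0],[0,0,0]]

```text
time: 19.77
eef_pos: [0.4699, 0.2861, 0.0707]
tcp_rot: [-0.087, 0.996, -0.001, -0.01]
contact_force: [-0.3, 0.5, 0.4]
opening: 0.501
finger_force: 0.0
```

Request:
move_arm:
  moves:
    - [0.5,[0.0002,0,-0.01],[0,0,0]]
    - [0.5,[0.0005,0,-0.03],[0,0,0]]
    - [0.5,[0.0005,0,-0.03],[0,0,0]]
    - [0.5,[0.0001,0,-0.005],[0,-0.02,0]]
    - [0.5,[-0.001,-0.027,0],[0,0,0]]
    - [0.5,[-0.001,-0.027,0],[0,0,0]]
    - [0.5,[-0.001,-0.027,0],[0,0,0]]
    - [0.5,[0,0,0],[0,0,0]]
    - [0.5,[0,0,0],[0,0,0]]
    - [0.5,[0,0,0],[0,0,0]]

```text
time: 20.6
eef_pos: [0.4871, 0.2071, 0.1462]
tcp_rot: [-0.087, 0.996, 0.0, 0.0]
contact_force: [-0.1, -0.1, 0.3]
opening: 0.496
finger_force: 0.0
```

```bash
python3 - <<'E'
from h import *
np.set_printoptions(precision=4,suppress=True)
T,im=snap("wrist","w6.png"); print(T)
hsv=cv2.cvtColor(im,cv2.COLOR_BGR2HSV)
m=cv2.inRange(hsv,(0,130,60),(4,255,255))|cv2.inRange(hsv,(174,130,60),(180,255,255));m[:150]=0
n,l,st,ce=cv2.connectedComponentsWithStats(m); print([x.tolist() for x in st[1:] if x[4]>100])
W=lambda x,y,z:np.array([x,y,z])
print("pred bolt top", proj("wrist",W(.487,.207,.096),T),"drift top",proj("wrist",W(.468,.2848,.104),T),proj("wrist",W(.468,.2848,.06),T))
# brass collar, dark head
b=cv2.inRange(hsv,(18,90,60),(32,255,255)); n,l,st,ce=cv2.connectedComponentsWithStats(b); print("brass",[x.tolist() for x in st[1:] if x[4]>20])
p=proj("wrist",W(.487,.207,.096),T).astype(int); g=im[p[1]-40:p[1]+30,p[0]-30:p[0]+30].max(2)
for r in g[::3,::2]: print(''.join('#' if v<70 else ('+' if v<110 else '.') for v in r))
E
```

```text
[[-0.985  -0.1728  0.0004  0.4871]
 [-0.1728  0.985   0.0005  0.2071]
 [-0.0005  0.0004 -1.      0.1462]
 [ 0.      0.      0.      1.    ]]
[[421, 191, 33, 31, 458], [436, 206, 33, 31, 766]]
pred bolt top [319.0213 222.0993] drift top [454.7685 218.5328] [431.05   196.8651]
brass [[305, 189, 32, 23, 237]]
++++++++++++++++++++++++++++++
++++++++++++++++++++++++++++++
++++++++++++++++++++++++++++++
+++++++++++++.......++++++++++
+++++++++++....++.....++++++++
..+++++++...+#######...+++++++
....+++++.+###########..++++++
.....+++..############+.+++...
.........+############+.......
..........#############.......
.........+#############.......
.........##############.......
.........##############.......
.........##############.......
.........##############.......
..........#############.......
...........###########........
............########..........
..............................
..............................
..............................
..............................
..............................
..............................
```

Request:
move_arm:
  moves:
    - [0.5,[0,0.0005,0.02],[0,0,0]]
    - [0.5,[0,0,0.025],[0,0,0]]
    - [0.5,[0,0,0.022],[0,0,0]]
    - [0.5,[0,0,0.012],[0,0,0]]
    - [0.5,[0,0,0],[0,0,0]]
    - [0.5,[0,0,0],[0,0,0]]
    - [0,[0,0,0],[0,0,0]]
    - [0,[0,0,0],[0,0,0]]
    - [0,[0,0,0],[0,0,0]]
    - [0,[0,0,0],[0,0,0]]
  grip_force: 50

```text
time: 21.48
eef_pos: [0.4884, 0.2078, 0.0688]
tcp_rot: [-0.087, 0.996, 0.0, 0.002]
contact_force: [-0.1, 0.8, 4.0]
opening: 0.189
finger_force: 48.8
```

Request:
move_arm:
  moves:
    - [0,[0,0,-0.015],[0,0,0]]
    - [0,[0,0,-0.03],[0,0,0]]
    - [0,[0,0,-0.035],[0,0,0]]
    - [0,[-0.0117,-0.0374,0],[0,0,0]]
    - [0,[-0.0117,-0.0374,0],[0,0,0]]
    - [0,[-0.0117,-0.0374,0],[0,0,0]]
    - [0,[-0.0117,-0.0374,0],[0,0,0]]
    - [0,[-0.0117,-0.0374,0],[0,0,0]]
    - [0,[-0.0117,-0.0374,0],[0,0,0]]
    - [0,[-0.0117,-0.0374,0],[0,0,0]]

```text
time: 22.32
eef_pos: [0.6134, -0.0382, 0.1471]
tcp_rot: [-0.087, 0.996, -0.0, 0.0]
contact_force: [-0.0, 0.6, -0.7]
opening: 0.192
finger_force: 49.3
```

Request:
move_arm:
  moves:
    - [0,[0,0,0],[0,0,0]]
    - [0,[0,0,0.012],[0,0,0]]
    - [0,[0,0,0.015],[0,0,0]]
    - [0,[0,0,0.01],[0,0,0]]
    - [0,[0,0,0],[0,0,0]]
    - [0,[0,0,0],[0,0,0]]
    - [0,[0,0,0],[0,0,0]]
    - [0,[0,0,0],[0,0,0]]
    - [0,[0,0,0],[0,0,0]]
    - [0,[0,0,0],[0,0,0]]

```text
time: 23.15
eef_pos: [0.6135, -0.0362, 0.1108]
tcp_rot: [-0.087, 0.996, -0.0, 0.001]
contact_force: [-0.1, -0.7, -0.0]
opening: 0.192
finger_force: 49.4
```

```bash
python3 - <<'E'
from h import *
np.set_printoptions(precision=4,suppress=True,linewidth=200)
T,im=snap("wrist","w7.png"); print(T)
_,s=snap("scene","s7.png");_,d=snap("side","d7.png")
print(im[185:325,318:321].mean(1).astype(int).tolist())
hsv=cv2.cvtColor(im,cv2.COLOR_BGR2HSV)
g=im[190:330,285:355]
for i in range(0,140,2):
  print(190+i,''.join('B' if (18<=hsv[190+i,285+j,0]<=32 and hsv[190+i,285+j,1]>90) else ('o' if hsv[190+i,285+j,0]<18 and hsv[190+i,285+j,1]>100 and g[i,j].max()>60 else ('#' if g[i,j].max()<50 else ('+' if g[i,j].max()<110 else '.'))) for j in range(70)))
E
```

```text
[[-0.9848 -0.1736  0.0015  0.6135]
 [-0.1736  0.9848 -0.0004 -0.0362]
 [-0.0014 -0.0006 -1.      0.1108]
 [ 0.      0.      0.      1.    ]]
[[87, 87, 86], [86, 87, 85], [88, 87, 86], [88, 86, 86], [88, 86, 86], [86, 84, 81], [71, 73, 81], [51, 67, 109], [52, 69, 107], [56, 72, 112], [63, 84, 131], [70, 92, 146], [67, 90, 142], [67, 89, 142], [68, 90, 143], [67, 89, 143], [67, 91, 143], [70, 92, 146], [68, 91, 146], [67, 90, 143], [67, 88, 141], [68, 90, 144], [70, 93, 147], [69, 93, 149], [70, 92, 148], [65, 88, 140], [49, 63, 98], [25, 24, 23], [24, 21, 20], [33, 46, 53], [48, 82, 100], [49, 83, 100], [52, 73, 84], [57, 68, 74], [46, 83, 102], [49, 78, 93], [53, 63, 70], [48, 84, 103], [50, 78, 94], [52, 60, 65], [52, 81, 96], [48, 82, 99], [47, 78, 93], [46, 81, 97], [52, 89, 108], [61, 110, 135], [61, 108, 132], [62, 109, 132], [62, 108, 132], [61, 108, 132], [62, 110, 133], [57, 100, 123], [34, 35, 35], [53, 50, 50], [55, 53, 54], [54, 53, 53], [54, 54, 54], [54, 53, 52], [54, 53, 53], [54, 53, 53], [55, 53, 53], [55, 54, 54], [55, 54, 54], [54, 53, 52], [55, 53, 54], [54, 53, 5
[... 5634 characters left out ...]
..........###############
312 ##############.........................................###############
314 ##############.........................................###############
316 #############+.........................................+##############
318 #############+.........................................+##############
320 #############+.........................................+##############
322 #############...........................................##############
324 #############...........................................##############
326 ########+####...........................................+###+#########
328 #######++###+...........................................+###++########
```

```bash
python3 - <<'E'
from h import *
np.set_printoptions(precision=2,suppress=True)
T7=np.array([[-.9848,-.1736,.0015,.6135],[-.1736,.9848,-.0004,-.0362],[-.0014,-.0006,-1,.1108],[0,0,0,1]])
T4=np.array([[-.9847,-.1734,-.0193,.6134],[-.1733,.9849,-.0035,-.0328],[.0196,-.0001,-.9998,.1231],[0,0,0,1]])
T5=np.array([[-.9848,-.173,-.0169,.6145],[-.173,.9849,-.001,-.0359],[.0168,.002,-.9999,.0697],[0,0,0,1]])
ex=np.array([-.985,-.173,0]);ey=np.array([-.173,.985,0])
def xy(uv,z,T): w=onz("wrist",uv,z,T); return np.array([w@ex,w@ey])*1000
o=np.array([T7[:3,3]@ex,T7[:3,3]@ey])*1000
def show(n,uv,z,T,r): print(n,xy(uv,z,T)-[r,0]-o)
show("w7 hole",(320.8,211.4),.053,T7,7)
show("w7 bolt tip",(319.4,213.7),.064,T7,5.6)
show("w7 collar under",(319.4,229.4),.098,T7,12)
show("w7 collar top/head base",(319.4,236.7),.102,T7,9)
show("w7 head top near",(319.4,267.6),.138,T7,9)
show("w7 head top far",(319.4,309.2),.138,T7,-9)
show("w4 hole",(270+276/5,180+133/5),.053,T4,7)
show("w4 drift tip",(319.9,180+176/5),.0575,T4,2)
print("TCP4, TCP5 rel", np.array([T4[:3,3]@ex,T4[:3,3]@ey])*1000-o, np.array([T5[:3,3]@ex,T5[:3,3]@ey])*1000-o)
show("w5 base",(319.4,237.3),.0541+.004,T5,9)
show("w5 collar u",(319.4,230.4),.0541,T5,12)
show("w5 top near",(319.4,280.6),.0541+.048,T5,9)
show("w5 top far",(319.4,320),.0541+.048,T5,-9)
E
```

```text
w7 hole [-2.68  0.99]
w7 bolt tip [1.14 0.1 ]
w7 collar under [-1.31  0.06]
w7 collar top/head base [-0.48  0.06]
w7 head top near [2.47 0.02]
w7 head top far [1.81 0.06]
w4 hole [-2.67  7.39]
w4 drift tip [-2.17  3.86]
TCP4, TCP5 rel [-0.49  3.37] [-1.04  0.12]
w5 base [-2.91  0.22]
w5 collar u [-3.83  0.23]
w5 top near [-1.78  0.06]
w5 top far [-0.9   0.09]
```

Request:
move_arm:
  moves:
    - [0,[-0.003,0.0006,0.002],[0,0,0]]
    - [0,[0,0,0.003],[0,0,0]]
    - [0,[0,0,0.002],[0,0,0]]
    - [0,[0,0,0],[0,0,0]]
    - [0,[0,0,0],[0,0,0]]
    - [0,[0,0,0],[0,0,0]]
    - [0,[0,0,0],[0,0,0]]
    - [0,[0,0,0],[0,0,0]]
    - [0,[0,0,0],[0,0,0]]
    - [0,[0,0,0],[0,0,0]]

```text
time: 24.13
eef_pos: [0.616, -0.0352, 0.1031]
tcp_rot: [-0.087, 0.996, -0.0, 0.0]
contact_force: [0.3, 0.3, -1.4]
opening: 0.191
finger_force: 49.4
```

```bash
python3 - <<'E'
from h import *
np.set_printoptions(precision=4,suppress=True,linewidth=200)
T,im=snap("wrist","w8.png"); print(T)
hsv=cv2.cvtColor(im,cv2.COLOR_BGR2HSV); g=im.max(2)
for i in range(202,242): print(i,''.join('B' if (18<=hsv[i,j,0]<=32 and hsv[i,j,1]>90) else ('#' if g[i,j]<50 else ('+' if g[i,j]<100 else '.')) for j in range(300,340)))
print(g[200:235,319:322].mean(1).astype(int))
E
```

```text
[[-0.9849 -0.1733  0.0002  0.616 ]
 [-0.1733  0.9849 -0.     -0.0352]
 [-0.0002 -0.0001 -1.      0.1031]
 [ 0.      0.      0.      1.    ]]
202 ........................................
203 ........................................
204 ........................................
205 ........................................
206 ........................................
207 ........................................
208 ........................................
209 ........................................
210 ........................................
211 ........................................
212 ................++#####++...............
213 ..............+###########+.............
214 .............+####BB+B#####+............
215 ............+##BBBBBBBBBB####+..........
216 ...........+#BBBBBBBBBBBBB###+..........
217 ..........+#BBBBBBBBBBBBBBBB##+.........
218 ..........#BBBBB++++++++BBBB###.........
219 .........+#BBB++BBBBBBB+++BBB##+........
220 .........+BB++BBBBBBBBBBBB+BB+#+........
221 ..........+++BBB++++++++BBB+BB#+........
222 ..........++BB++BBBBBBBB++BB+++.........
223 ..........
[... 282 characters left out ...]
BBBBBBBB..........
230 ........BBBBBBBBBBBBBBBBBBBBBBB.........
231 ......BBBBBBBBBBBBBBBBBBBBBBBBBB........
232 ......BBBBBBBBBBBBBBBBBBBBBBBBBBB.......
233 .....BBBBBBBBBBBBBBBBBBBBBBBBBBBBB......
234 ....BBBBBBBBBBBBBBBBBBBBBBBBBBBBBBBB....
235 ..BBBBBBBBBBBBBBBBBBBBBBBBBBBBBBBBBBB...
236 ..BBBBBBBBBBBBBBBBBBBBBBBBBBBBBBBBBBBB..
237 .BBBBBBBBBBBBBBBB+###BBBBBBBBBBBBBBBBBB.
238 BBBBBBBBBBBBB++##+++###+##BBBBBBBBBBBBB.
239 BBBBBBBBBBB#+++##+++##+++###+BBBBBBBBBBB
240 BBBBBBBBB+##+++##+++##+++##+++BBBBBBBBBB
241 BBBBBBBB+++#+++##+++##+++##++++BBBBBBBBB
[144 145 147 148 145 143 143 148 150 149 143 111  26  25  52  98 101  84  74 102  94  69 104  93  67  97  99  93  97 107 132 135 132 133 132]
```

Request:
move_arm:
  moves:
    - [0,[-0.0002,0.0003,0.0006],[0,0,0]]
    - [0,[0,0,0.0006],[0,0,0]]
    - [0,[0,0,0.0006],[0,0,0]]
    - [0,[0,0,0.0006],[0,0,0]]
    - [0,[0,0,0.0006],[0,0,0]]
    - [0,[0,0,0.0006],[0,0,0]]
    - [0,[0,0,0.0006],[0,0,0]]
    - [0,[0,0,0.0006],[0,0,0]]
    - [0,[0,0,0],[0,0,0]]
    - [0,[0,0,0],[0,0,0]]

```text
time: 25.02
eef_pos: [0.616, -0.0348, 0.0981]
tcp_rot: [-0.087, 0.996, -0.0, -0.0]
contact_force: [-0.6, -0.1, -1.7]
opening: 0.194
finger_force: 49.4
```

Request:
move_arm:
  moves:
    - [0,[0,0,0.0008],[0,0,0]]
    - [0,[0,0,0.0008],[0,0,0]]
    - [0,[0,0,0.0008],[0,0,0]]
    - [0,[0,0,0.0008],[0,0,0]]
    - [0,[0,0,0.0008],[0,0,0]]
    - [0,[0,0,0.0008],[0,0,0]]
    - [0,[0,0,0.0008],[0,0,0]]
    - [0,[0,0,0.0008],[0,0,0]]
    - [0,[0,0,0],[0,0,0]]
    - [0,[0,0,0],[0,0,0]]

```text
time: 25.85
eef_pos: [0.616, -0.0348, 0.0917]
tcp_rot: [-0.087, 0.996, 0.0, -0.0]
contact_force: [-0.0, -0.8, -0.9]
opening: 0.192
finger_force: 49.4
```

Request:
move_arm:
  moves:
    - [0,[0,0,0.001],[0,0,0]]
    - [0,[0,0,0.001],[0,0,0]]
    - [0,[0,0,0.001],[0,0,0]]
    - [0,[0,0,0.001],[0,0,0]]
    - [0,[0,0,0.001],[0,0,0]]
    - [0,[0,0,0.001],[0,0,0]]
    - [0,[0,0,0.001],[0,0,0]]
    - [0,[0,0,0.001],[0,0,0]]
    - [0,[0,0,0],[0,0,0]]
    - [0,[0,0,0],[0,0,0]]

```text
time: 26.68
eef_pos: [0.616, -0.0348, 0.0836]
tcp_rot: [-0.087, 0.996, 0.0, -0.0]
contact_force: [-0.8, -0.6, -0.9]
opening: 0.192
finger_force: 49.4
```

Request:
move_arm:
  moves:
    - [0,[0,0,0.0015],[0,0,0]]
    - [0,[0,0,0.0015],[0,0,0]]
    - [0,[0,0,0.0015],[0,0,0]]
    - [0,[0,0,0.0015],[0,0,0]]
    - [0,[0,0,0.0015],[0,0,0]]
    - [0,[0,0,0.0015],[0,0,0]]
    - [0,[0,0,0.0015],[0,0,0]]
    - [0,[0,0,0.0015],[0,0,0]]
    - [0,[0,0,0.0015],[0,0,0]]
    - [0,[0,0,0],[0,0,0]]

```text
time: 27.52
eef_pos: [0.6158, -0.0348, 0.0698]
tcp_rot: [-0.087, 0.996, 0.0, -0.0]
contact_force: [-0.3, 0.3, -0.5]
opening: 0.197
finger_force: 49.4
```

Request:
move_arm:
  moves:
    - [0,[0,0,0.001],[0,0,0]]
    - [0,[0,0,0.001],[0,0,0]]
    - [0,[0,0,0.0007],[0,0,0]]
    - [0,[0,0,0.0006],[0,0,0]]
    - [0,[0,0,0.0006],[0,0,0]]
    - [0,[0,0,0],[0,0,0]]
    - [0,[0,0,0],[0,0,0]]
    - [0,[0,0,0],[0,0,0]]
    - [0,[0,0,0],[0,0,0]]
    - [0,[0,0,0],[0,0,0]]

```text
time: 28.35
eef_pos: [0.6162, -0.0349, 0.0669]
tcp_rot: [-0.087, 0.996, -0.0, 0.0]
contact_force: [-1.9, 1.1, 5.4]
opening: 0.192
finger_force: 49.7
```

Request:
move_arm:
  moves:
    - [0,[0,0,0.0005],[0,0,0]]
    - [0,[0,0,0],[0,0,0]]
    - [0,[0,0,0],[0,0,0]]
    - [0.4,[0,0,0],[0,0,0]]
    - [0.4,[0,0,0],[0,0,0]]
    - [0.4,[0,0,0],[0,0,0]]
    - [0.4,[0,0,-0.01],[0,0,0]]
    - [0.4,[0,0,-0.03],[0,0,0]]
    - [0.4,[0,0,-0.03],[0,0,0]]
    - [0.4,[0,0,-0.01],[0,0,0]]

```text
time: 29.18
eef_pos: [0.6188, -0.0354, 0.1514]
tcp_rot: [-0.087, 0.996, -0.001, 0.004]
contact_force: [0.9, 0.9, 1.3]
opening: 0.399
finger_force: 0.0
```

```bash
python3 - <<'E'
from h import *
np.set_printoptions(precision=4,suppress=True,linewidth=200)
T,im=snap("wrist","w9.png"); print(T)
_,s=snap("side","d9.png"); _,sc=snap("scene","s9.png")
hsv=cv2.cvtColor(im,cv2.COLOR_BGR2HSV); g=im.max(2)
h=np.array([.6162,-.0349,0])
a=proj("wrist",h+[0,0,.094],T);b=proj("wrist",h+[0,0,.054],T); print("pred bolt top, collar under",a,b)
br=cv2.inRange(hsv,(18,90,60),(32,255,255)); n,l,st,ce=cv2.connectedComponentsWithStats(br); print("brass",[x.tolist() for x in st[1:] if x[4]>20])
for i in range(int(b[1])-25,int(a[1])+30,2): print(i,''.join('B' if br[i,j] else ('#' if g[i,j]<50 else ('+' if g[i,j]<100 else '.')) for j in range(290,350)))
for n,f in (("side","d"),("scene","s")):
  d0=cv2.imread(f"pics/{'side' if f=='d' else 'scene'}0.png"); d9=cv2.imread(f"pics/{f}9.png")
  for im_ in (d0,d9):
    q=cv2.cvtColor(im_,cv2.COLOR_BGR2HSV); m=cv2.inRange(q,(0,150,90),(5,255,255))|cv2.inRange(q,(174,150,90),(180,255,255))
    p=proj(n,np.array([.469,.285,.08])).astype(int); mm=np.zeros_like(m); mm[p[1]-25:p[1]+25,p[0]-20:p[0]+20]=m[p[1]-25:p[1]+25,p[0]-20:p[0]+20]
    print(n,cv2.boundingRect(mm),cv2.moments(mm,True)["m00"])
E
```

```text
[[-0.9848 -0.1734  0.0081  0.6188]
 [-0.1734  0.9849 -0.0018 -0.0354]
 [-0.0077 -0.0031 -1.      0.1514]
 [ 0.      0.      0.      1.    ]]
pred bolt top, collar under [320.8701 213.9202] [320.7298 195.3293]
brass [[306, 181, 31, 22, 214], [564, 292, 35, 36, 796]]
170 .......................................................+++++
172 ............................................................
174 ............................................................
176 ............................................................
178 ............................................................
180 ............................................................
182 .........................BBBBBBBBBBBBB......................
184 ......................BBBBBBBBBBBBBBBBBBB...................
186 ....................BBBBBBBBBB+BBBBBBBBBBBB.................
188 ..................BBBBBB+##+##++#++##+BBBBBBB...............
190 .................BBBBB+++#++##++#++##++++BBBBB..............
192 .................BBBB++++#++##++#++##+++++BBBB..............
194 ................BBB++++++#++##++#++##++#+++BBBB...
[... 986 characters left out ...]
226 ............................................................
228 ............................................................
230 ............................................................
232 ............................................................
234 ............................................................
236 ............................................................
238 ............................................................
240 ............................................................
242 ............................................................
side (356, 205, 10, 27) 213.0
side (355, 206, 10, 26) 199.0
scene (288, 253, 7, 6) 38.0
scene (287, 252, 7, 7) 34.0
```

```bash
python3 -c "
from plant import *
print(sign_off())"
```

```text
the job is handed in; nothing more can be done
None
```

The job is handed in at about 29 s of the 72 s allowed, but `sign_off` returned no verdict: the drift lined up the bar and is back in its stand hole, the brass bolt is seated on the bar and released, measured forces stayed about 13 N or less, and nothing touched the capacitor, battery or heat sink.

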